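Undo the swing-bolt clamp of the green grit pot

ROBOT

A 7-joint arm with a two-finger parallel gripper is mounted at the origin on the work surface. World frame = base frame: x ahead of the robot, y to its left, z up, the work surface at z = 0. Lengths are in m, angles in rad, forces in N, time in s.
With the tool pointing down it reaches from about 0.425 to 0.875 m from the base axis. Payload 4.7 kg.
Tool frame: the origin (TCP) lies at the very end of the fingers, on their centre line; the grasp point (between the pads) lies 19 mm behind it; x points along the fingers, y is the direction in which the jaws open and shut, and the axes are right-handed (so a half turn about x gives the same grasp; the last joint's range is limited). The gripper opens to 87 mm and grips with 3 to 60 N. Pads are 19 mm wide; open, the fingers measure 117 mm over their backs; the gripper's body (75 mm by 190 mm) begins 51 mm behind the grasp point.
Start: joints at [1.147, 0.321, -0.07, 1.45, 0.023, 1.371, -0.057], TCP at [0.276, -0.589, 0.223] pointing down, gripper open.
Joint ranges: [-2.86, 2.86], [-0.3, 2.09], [-1.38, 1.24], [0.06, 2.45], [-1.56, 4.7], [0.09, 2.05], [-2.69, 2.69]. Speed limits (rad/s): [2.57, 2.57, 3.14, 3.14, 3.14, 3.14, 3.14].

INTERFACE

Orientations are given as a unit quaternion [x, y, z, w].
In Python, from cell import get_obs, read_camera, get_calibration, job_done gives the robot as it stands.
- The arm moves only by the tool carry_out, never from a script. Its argument "steps" is a list of rows, each an object with "travel": the shift along the tool's x, y, z in mm, a list of three; "angular": the turn, a rotation vector about the tool's x, y, z in rad, a list of three; "grip": the opening, from -1 (shut) to 1 (fully open). A call has 1 to 8 rows; each row is the pose to reach, as a shift and turn from the pose commanded when the call began, along the tool's axes at that moment; what a row does not reach only later rows make up. A row lasts 1/12 s, in which the tool goes at most 41.7 mm and 7.16 degrees, less where a joint would pass 70% of its speed; a pose out of reach is approached as far as the arm can. A call with a gripper value outside its range is refused whole. The fingers move at their own pace and stop on an object; the grip force is fixed at half the most. Time passes only in rows, so rows that repeat a pose let the fingers close. It gives the time, the measured TCP pose, the force and the opening at its end, in the units of the state.
- get_obs(): the state, without advancing time (a new reading comes with each control period).
- read_camera(name): name is "scene" or "top" or "wrist"; returns (picture, depth): 480x640x3 uint8, red, green, blue; 480x640 float32, m along the optical axis (not along the pixel's ray), 0 where there is no reading.
- get_calibration(name): a dict with "fx", "fy", "cx", "cy" (pixels), "k1" (the pictures are not rectified: a ray, as slopes to the right and down, at radius r is drawn at 1 + k1 r^2 times it, then the intrinsics apply), "xyz" and "rotation" of the camera in the world. Camera axes: x right, y up, looking along -z (the intrinsics and any distortion apply to the point x, -y, -z); pixel columns grow to the right and rows downward; lengths in m; the calibration is good to about 2 mm. A picture is of the moment at which its call begins: read the wrist's pose just before it. get_calibration takes no time and is no camera call; for the wrist camera it gives the pose at the moment of the call.
- job_done(): hands the job in, once; it reports no verdict.
The state is a dict: "t": time; "joint_positions": joint angles; "qvel": joint speeds; "joint_torque": joint torques, N m; "eef_pos": TCP position; "tool_rot": TCP orientation; "wrist_force": force on the tool from outside, world axes, zero at the start; "wrist_torque": the same for the moment, N m; "grip_width": finger opening in m.
Only numpy, scipy, OpenCV 4.12 (cv2) and the standard library are available. Lean on these libraries where they do the work, as an engineer would, in place of code of your own. Each camera call takes 0.05 s, during which the arm holds its last target.

TASK

The green-lidded grit pot is wanted next at the engraving bench. Loosen its brass wing nut by a quarter turn anticlockwise (seen from above), then swing its hinged bolt outward, out of the slot in the lid's lug, until it lies right over. Leave the clamp of the blue-lidded pot done up.

Things in the scene. Friction and masses are not known exactly. Their poses are not given: they have to be found in the camera images.
- green_nut (a point): Brass wing nut on the GREEN-lidded pot, on the bolt in the lug at the lid's far rim. Point: middle of its two upright ears (together 63 long, 14 thick, from 18 below to 16 mm above the point). Axes: z up the bolt, y along the ears, x across their thickness (grip along x). Lug top 28 mm below; it reaches 15 mm beyond the bolt. Flat lid, 142 mm across, 31 mm below, inward of the bolt.
- green_wing (a joint): Turn of the green pot's nut, rad: 0 tight, grows anticlockwise seen from above (loosening), stop at 1.75; starts at 0 to 0.2. Friction 0.1 N m, stays where left. Steep quick thread: the nut rises 3.5 mm per rad. Tight, it sits behind a 1.5 mm lip of the lug and the bolt cannot swing out; from about 1.0 rad it clears the lip freely.
- green_bolt (a joint): Swing of the green pot's bolt, rad: 0 upright, grows outward (away from the pot's axis, which is 88 mm inward), stop at 1.8. Outward is green_nut's x axis turned back clockwise by the green_wing value. Hinge pin 73 mm below green_nut. Once the nut is loose and the bolt is pushed some 0.2 rad, it falls outward to the stop by its weight. The pot, 111 mm high, is fixed.
- blue_nut (a point): The same point of the identical wing nut on the BLUE-lidded pot, which stays done up (same axes and sizes); 144 mm above the bench when tight. The two pots swap places from one start to the next.
Mind the look-alikes: they are no part of the job. Leave any pink look-alike of the part that bears green_nut alone. What is shaped like the part that bears blue_nut but white is not meant.

How it is judged:
On the way, in this order (a step that is already met when the one before it is completed fails the run):
1. the green pot's wing nut is loosened by about a quarter turn while its bolt still stands in the lug (value of joint green_wing above 1.1 rad and value of joint green_bolt below 0.35 rad), for 0.1 s.
2. the green pot's bolt is swung out of the lug (value of joint green_bolt above 1.2 rad), for 0.2 s.
At the end, for the whole second after the job is handed in: The green pot's bolt lies swung out at rest, more than 1.2 rad (69 degrees) from upright; the blue pot's clamp is still done up, its nut no more than 2.5 mm above and 14 mm below its tight height of 144 mm (value of joint green_bolt above 1.2 rad and velocity of joint green_bolt between -0.1 and 0.1 rad/s and height (world z) of blue_nut between 0.13 and 0.1465 m); the robot touches nothing.
It fails at once if the blue pot's clamp is loosened or swung (its nut rises over 2.5 mm or drops over 14 mm from its tight height of 144 mm) (height (world z) of blue_nut above 0.1465 m or height (world z) of blue_nut below 0.13 m).
It also fails if it takes over 40 s, if anything falls off the work surface, if the arm or the gripper's body presses on something with over 40 N, if the wrist force passes 120 N, or if a joint passes its speed limit or range.

## Working session

There is one attempt and no reset: what is moved stays moved. The work goes in short steps, Python scripts to look and compute and a tool call to move; the robot and the scene stay as the last step left them, time stands still between calls to the robot, and variables do not carry over. Pictures are saved under pics/ and viewed, and the job is handed in when it is done.

Besides the shell and the picture viewer there is one more tool, called after "Emit:" by a JSON object that holds its "op" and its "data". carry_out: Moves the arm, as the interface text tells. Its arguments: {"type":"object","properties":{"steps":{"type":"array","items":{"type":"object","properties":{"travel":{"type":"array","items":{"type":"number"}},"angular":{"type":"array","items":{"type":"number"}},"grip":{"type":"number"}}}}},"required":["steps"]}

```bash
mkdir -p pics; ls; python3 - <<'E'
from cell import *
import cv2,numpy as np
o=get_obs();print(o)
for n in ["scene","top","wrist"]:
    p,d=read_camera(n);cv2.imwrite(f"pics/{n}0.png",p[:,:,::-1]);np.savez(f"{n}0.npz",p=p,d=d);print(n,get_calibration(n))
E
```

```text
pics
{'t': 0.0, 'joint_positions': array([ 1.14708912,  0.32182537, -0.07012197,  1.45165413,  0.02262512,
        1.37077513, -0.05688262]), 'qvel': array([-0.00075616,  0.00143398, -0.00186997,  0.00071113,  0.0005947 ,
        0.00014055, -0.00095147]), 'joint_torque': array([ 1.48043564e-04, -4.91282880e+01, -4.03704699e-01, -3.12534606e+01,
       -6.39087427e-02,  4.35312814e-02,  2.01410489e-04]), 'eef_pos': array([ 0.27531087, -0.58822277,  0.22147073]), 'tool_rot': array([-0.69004417, -0.15422254,  0.69040668, -0.15294789]), 'wrist_force': array([-0.4321636 ,  0.46410951, -0.40572134]), 'wrist_torque': array([ 0.03961064, -0.01379119, -0.01574699]), 'grip_width': 0.08694693381209342}
scene {'fx': 501.6364195741139, 'fy': 501.6364195741139, 'cx': 311.23306360137593, 'cy': 244.8539689900052, 'k1': -0.05375402624823339, 'xyz': array([ 0.98152625, -0.57097766,  0.85432343]), 'rotation': array([0.37526285, 0.13514578, 0.30352506, 0.86532419])}
top {'fx': 494.6410036206336, 'fy': 494.6410036206336, 'cx': 316.36856791424725, 'cy': 229.94652025404957, 'k1': -0.06410899676400514, 'xyz': array([0.37544107, 0.02594242, 1.03718633]), 'rotation': array([ 0.03776004, -0.04477778, -0.70160328,  0.7101563 ])}
wrist {'fx': 392.75807977960886, 'fy': 392.75807977960886, 'cx': 321.6400878229563, 'cy': 234.737755719921, 'k1': -0.01711934759959956, 'xyz': array([ 0.34448528, -0.5564412 ,  0.3835475 ]), 'rotation': array([-0.11804281,  0.07564545, -0.53148227,  0.83538629])}
```

View pics/scene0.png

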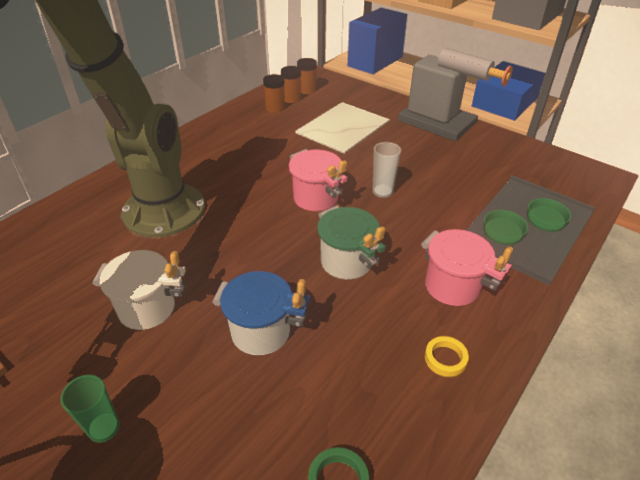

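View pics/top0.png

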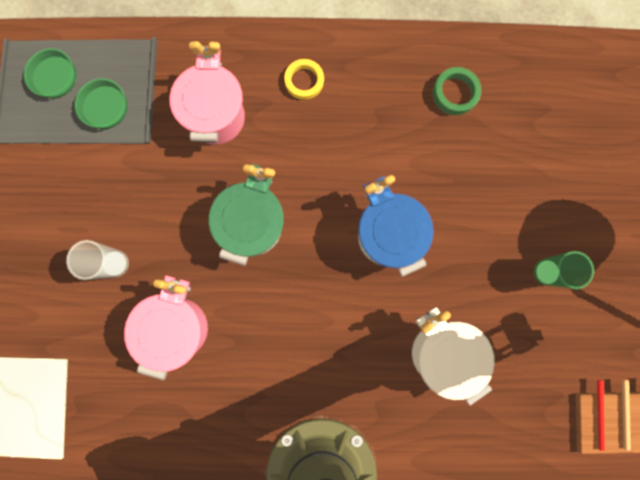

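The top view shows the green-lidded pot at about (247,218) with its nut at (259,173), and the blue pot at (396,230) with its nut at (380,187). Pink and white look-alikes stand around them. Next I'll measure the green lid and nut.

```bash
cat > h.py <<'E'
import numpy as np,cv2
from scipy.spatial.transform import Rotation as R
def rays(c,uv):
    K=np.array([[c['fx'],0,c['cx']],[0,c['fy'],c['cy']],[0,0,1]])
    n=cv2.undistortPoints(np.asarray(uv,float).reshape(-1,1,2),K,np.array([c['k1'],0,0,0.]),None,None,None).reshape(-1,2)
    return np.c_[n[:,0],-n[:,1],-np.ones(len(n))]
def pts(c,uv,d):  # depth
    return R.from_quat(c['rotation']).apply(rays(c,uv)*np.asarray(d)[:,None])+c['xyz']
def plane(c,uv,z):
    w=R.from_quat(c['rotation']).apply(rays(c,uv)); return c['xyz']+w*((z-c['xyz'][2])/w[:,2])[:,None]
def mask_pts(p,d,c,lo,hi,box):
    h=cv2.cvtColor(p,cv2.COLOR_RGB2HSV); m=cv2.inRange(h,lo,hi)
    k=np.zeros_like(m);x0,y0,x1,y1=box;k[y0:y1,x0:x1]=1;m=m*k
    v,u=np.nonzero((m>0)&(d>0)); return m,pts(c,np.c_[u,v],d[v,u]),np.c_[u,v]
E
python3 - <<'E'
from cell import *
from h import *
for n,gb,nb in [("top",(195,165,300,270),(235,155,285,190)),("scene",(310,200,390,280),(355,222,392,256))]:
    z=np.load(n+"0.npz");c=get_calibration(n)
    m,P,uv=mask_pts(z['p'],z['d'],c,(60,80,30),(90,255,255),gb)
    P1=P[(P[:,2]>.1)&(P[:,2]<.12)]
    print(n,'lid',len(P1),np.median(P1,0), P1.min(0),P1.max(0), cv2.minEnclosingCircle(P1[:,:2].astype(np.float32)))
    m,P,uv=mask_pts(z['p'],z['d'],c,(10,130,90),(24,255,255),nb)
    P1=P[(P[:,2]>.12)&(P[:,2]<.18)]
    print('nut',len(P),len(P1),P1.mean(0),P1.min(0),P1.max(0))
    x=P1[:,:2]-P1[:,:2].mean(0);w,V=np.linalg.eigh(x.T@x/len(x));print(w**.5,V[:,1],np.degrees(np.arctan2(V[1,1],V[0,1])))
    im=z['p'][nb[1]-20:nb[3]+20,nb[0]-20:nb[2]+20,::-1];cv2.imwrite(f"pics/crop_{n}.png",cv2.resize(im,None,fx=7,fy=7))
E
```

```text
top lid 4214 [0.50450488 0.14957568 0.11301563] [0.43671646 0.0823894  0.10689831] [0.5833258  0.21920624 0.11996295] ((0.5130072236061096, 0.14946845173835754), 0.07717078924179077)
nut 1244 217 [0.58552334 0.12663067 0.15243889] [0.57564938 0.09605873 0.12069763] [0.60547009 0.15318314 0.1626933 ]
[0.00413366 0.01757518] [0.19353809 0.98109276] 78.84066421516424Traceback (most recent call last):
  File "<stdin>", line 5, in <module>
  File "h.py", line 14, in mask_pts
    v,u=np.nonzero((m>0)&(d>0)); return m,pts(c,np.c_[u,v],d[v,u]),np.c_[u,v]
                                          ~~~^^^^^^^^^^^^^^^^^^^^^
  File "h.py", line 8, in pts
    return R.from_quat(c['rotation']).apply(rays(c,uv)*np.asarray(d)[:,None])+c['xyz']
                                            ~~~~^^^^^^
  File "h.py", line 5, in rays
    n=cv2.undistortPoints(np.asarray(uv,float).reshape(-1,1,2),K,np.array([c['k1'],0,0,0.]),None,None,None).reshape(-1,2)
      ~~~~~~~~~~~~~~~~~~~^^^^^^^^^^^^^^^^^^^^^^^^^^^^^^^^^^^^^^^^^^^^^^^^^^^^^^^^^^^^^^^^^^^^^^^^^^^^^^^^^^
cv2.error: OpenCV(4.12.0) /io/opencv/modules/calib3d/src/undistort.dispatch.cpp:347: error: (-215:Assertion failed) CV_IS_MAT(_src) && CV_IS_MAT(_dst) && (_src->rows == 1 || _src->cols == 1) && (_dst->rows == 1 || _dst->cols == 1) && _src->cols + _src->rows - 1 == _dst->rows + _dst->cols - 1 && (CV_MAT_TYPE(_src->type) == CV_32FC2 || CV_MAT_TYPE(_src->type) == CV_64FC2) && (CV_MAT_TYPE(_dst->type) == CV_32FC2 || CV_MAT_TYPE(_dst->type) == CV_64FC2) in function 'cvUndistortPointsInternal'
```

View pics/wrist0.png

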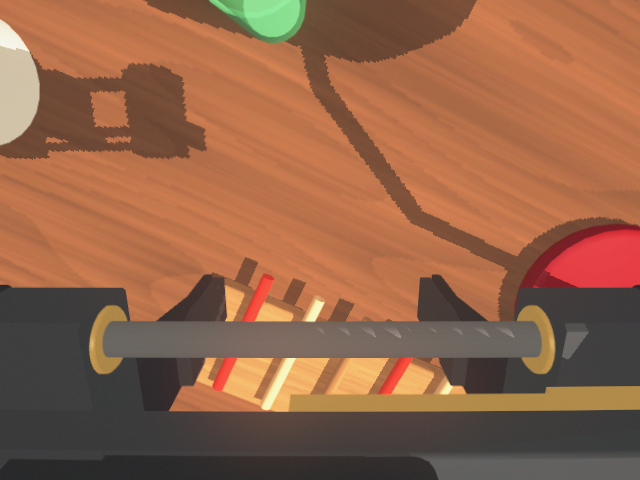

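```bash
cat >> h.py <<'E'
def todo(o,target,yaw):
    """shift (mm) & rotvec in tool axes: tool x down, tool y at world yaw"""
    T=R.from_quat(o['tool_rot']);y=np.array([np.cos(yaw),np.sin(yaw),0]);x=np.array([0,0,-1.]);G=R.from_matrix(np.c_[x,y,np.cross(x,y)])
    return T.inv().apply(np.asarray(target)-o['eef_pos'])*1e3,(T.inv()*G).as_rotvec()
E
python3 - <<'E'
from cell import *
from h import *
o=get_obs();M=R.from_quat(o['tool_rot']).as_matrix();print(M.round(3))
print(np.degrees(np.arctan2(M[1,1],M[0,1])))
for yaw in (-11,169,-51+77): print(yaw,todo(o,[.5,.127,.30],np.radians(yaw)))
z=np.load("scene0.npz");c=get_calibration("scene");print(z['p'].shape)
m,P,uv=mask_pts(z['p'],z['d'],c,(8,130,90),(24,255,255),(355,222,392,256));P=P[P[:,2]>.12]
print(P.mean(0),P.min(0),P.max(0),len(P))
E
```

```text
[[-0.001  0.424 -0.906]
 [ 0.001 -0.906 -0.424]
 [-1.    -0.001  0.   ]]
-64.91585653368072
-11 (array([ -77.50858339, -552.74696049, -506.73002992]), array([-9.41009008e-01, -6.28555818e-04,  1.35916508e-03]))
169 (array([ -77.50858339, -552.74696049, -506.73002992]), array([2.20058302e+00, 1.61656534e-03, 7.47592449e-04]))
26 (array([ -77.50858339, -552.74696049, -506.73002992]), array([-1.58678070e+00, -1.10187109e-03,  1.16851997e-03]))
(480, 640, 3)
[0.59048388 0.120342   0.14607873] [0.5777501  0.09413177 0.120719  ] [0.59919416 0.15318653 0.16113508] 245
```

View pics/crop_top.png

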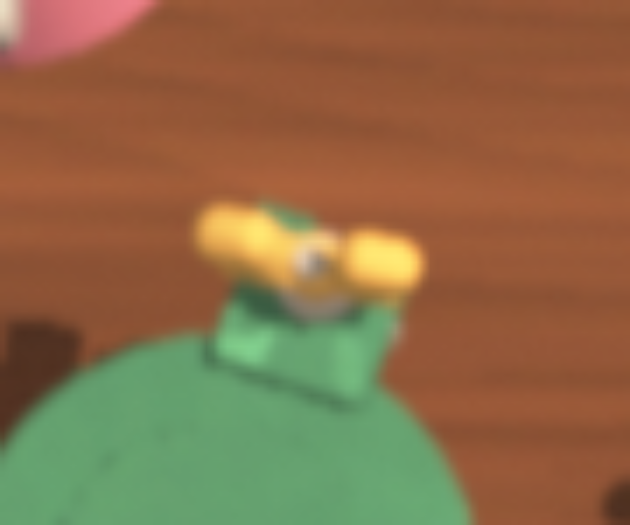

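```bash
python3 - <<'E'
from cell import *
from h import *
o=get_obs();c=get_calibration("wrist");T=R.from_quat(o['tool_rot'])
cp=T.inv().apply(c['xyz']-o['eef_pos']);cr=T.inv()*R.from_quat(c['rotation'])
print(cp)
y=np.array([np.cos(np.radians(-11)),np.sin(np.radians(-11)),0]);x=np.array([0,0,-1.]);G=R.from_matrix(np.c_[x,y,np.cross(x,y)])
for h in (.25,.3):
  t=np.array([.588,.124,h]);q={**c,'xyz':t+G.apply(cp),'rotation':(G*cr).as_quat()}
  print(h,plane(q,[[320,160],[320,240],[320,280]],.144))
print(todo(o,[.59,.03,.30],np.radians(-11)))
E
```

```text
[-0.1618302   0.00018496 -0.07613389]
0.25 [[0.59698263 0.17433305 0.144     ]
 [0.58616058 0.11910737 0.144     ]
 [0.58025646 0.08898161 0.144     ]]
0.3 [[0.59591368 0.16978413 0.144     ]
 [0.5830713  0.10424862 0.144     ]
 [0.57606498 0.06849882 0.144     ]]
(array([ -77.6924382 , -426.74014262, -547.11874179]), array([-9.41009008e-01, -6.28555818e-04,  1.35916508e-03]))
```

Emit:
{"op": "carry_out", "data": {"steps": [{"travel": [-40, -10, -10], "angular": [0, 0, 0], "grip": 1}, {"travel": [-70, -30, -35], "angular": [0, 0, 0], "grip": 1}, {"travel": [-80, -55, -60], "angular": [0, 0, 0], "grip": 1}, {"travel": [-80, -82, -90], "angular": [0, 0, 0], "grip": 1}, {"travel": [-80, -110, -120], "angular": [0, 0, 0], "grip": 1}, {"travel": [-80, -137, -150], "angular": [0, 0, 0], "grip": 1}, {"travel": [-80, -164, -180], "angular": [0, 0, 0], "grip": 1}, {"travel": [-80, -190, -210], "angular": [0, 0, 0], "grip": 1}]}}

```text
t: 0.82
eef_pos: [0.3854, -0.3255, 0.3025]
tool_rot: [-0.69, -0.153, 0.69, -0.154]
wrist_force: [1.1, 0.1, -0.3]
grip_width: 0.0871
```

Emit:
{"op": "carry_out", "data": {"steps": [{"travel": [0, -27, -30], "angular": [0, 0, 0], "grip": 1}, {"travel": [0, -54, -60], "angular": [0, 0, 0], "grip": 1}, {"travel": [0, -81, -90], "angular": [0, 0, 0], "grip": 1}, {"travel": [0, -108, -120], "angular": [0, 0, 0], "grip": 1}, {"travel": [0, -135, -150], "angular": [0, 0, 0], "grip": 1}, {"travel": [0, -162, -180], "angular": [0, 0, 0], "grip": 1}, {"travel": [0, -185, -210], "angular": [0, 0, 0], "grip": 1}, {"travel": [0, -210, -240], "angular": [0, 0, 0], "grip": 1}]}}

```text
t: 1.48
eef_pos: [0.5138, -0.034, 0.3026]
tool_rot: [0.69, 0.153, -0.69, 0.154]
wrist_force: [1.1, -0.0, -0.8]
grip_width: 0.0872
```

```bash
python3 - <<'E'
from cell import *
from h import *
o=get_obs();print(o['t'],o['eef_pos'],o['joint_positions'],o['wrist_force'])
print(todo(o,[.588,.124,.27],np.radians(-11)))
E
```

```text
1.4833 [ 0.51382619 -0.03404196  0.3025912 ] [ 0.60061231  0.02982382 -0.59532865  1.63516861  0.01759998  1.48137094
 -1.12935601] [ 1.07588557 -0.04840774 -0.76141619]
(array([  32.49059279, -111.75767231, -134.1483634 ]), array([-9.41294301e-01,  4.27403157e-04, -8.16714983e-04]))
```

Emit:
{"op": "carry_out", "data": {"steps": [{"travel": [4, -18, -22], "angular": [-0.117, 0, 0], "grip": 1}, {"travel": [8, -36, -44], "angular": [-0.235, 0, 0], "grip": 1}, {"travel": [12, -54, -65], "angular": [-0.353, 0, 0], "grip": 1}, {"travel": [16, -70, -85], "angular": [-0.47, 0, 0], "grip": 1}, {"travel": [20, -85, -105], "angular": [-0.588, 0, 0], "grip": 1}, {"travel": [24, -95, -120], "angular": [-0.706, 0, 0], "grip": 1}, {"travel": [28, -105, -130], "angular": [-0.823, 0, 0], "grip": 1}, {"travel": [32, -111, -134], "angular": [-0.94, 0, 0], "grip": 1}]}}

```text
t: 2.15
eef_pos: [0.588, 0.124, 0.2697]
tool_rot: [0.544, 0.452, -0.544, 0.451]
wrist_force: [-0.4, -0.3, -0.4]
grip_width: 0.0871
```

Emit:
{"op": "carry_out", "data": {"steps": [{"travel": [0, 0, 0], "angular": [0, 0, 0], "grip": 1}, {"travel": [0, 0, 0], "angular": [0, 0, 0], "grip": 1}]}}

```text
t: 2.32
eef_pos: [0.5875, 0.1217, 0.27]
tool_rot: [-0.546, -0.449, 0.547, -0.449]
wrist_force: [-0.5, 0.4, 0.8]
grip_width: 0.0867
```

```bash
python3 - <<'E'
from cell import *
from h import *
o=get_obs();print(o['t'],o['eef_pos'],o['joint_positions'],o['wrist_force'])
c=get_calibration("wrist");p,d=read_camera("wrist");cv2.imwrite("pics/w1.png",p[:,:,::-1]);np.savez("w1.npz",p=p,d=d,**{k:v for k,v in c.items()})
print(todo(o,[.588,.124,.27],np.radians(-11)))
E
```

```text
2.3167 [0.58747033 0.1217386  0.26999659] [ 0.39776352  0.28112691 -0.79045397  1.48624515  0.19946075  1.45843059
 -0.59090532] [-0.51093958  0.43174553  0.81713373]
(array([-0.00450283,  0.08068862, -2.32119947]), array([-0.00333877,  0.00042564,  0.00119525]))
```

View pics/w1.png

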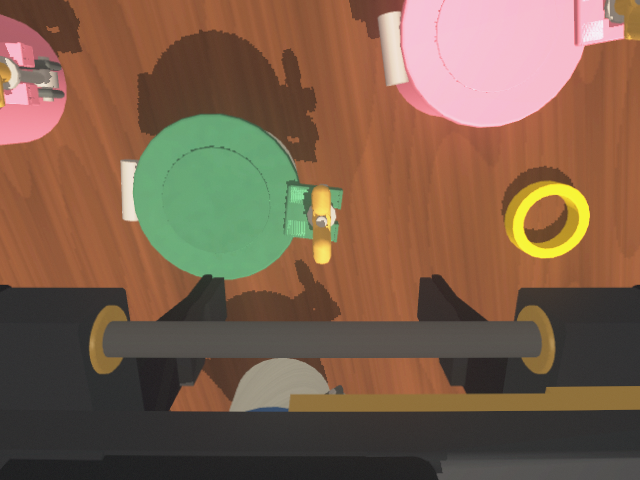

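The wrist view shows the green pot's nut at (321,222) with its ears close to vertical in the image. The lid is centred at (215,196), and the lug is at (312,210). I'll measure from here.

```bash
python3 - <<'E'
from h import *
z=np.load("w1.npz");c={k:z[k] if z[k].ndim else float(z[k]) for k in z.files};d=z['d'];p=z['p']
def rep(n,P):
    q=P[:,:2].astype(np.float32);r=cv2.minAreaRect(q);x=q-q.mean(0);w,V=np.linalg.eigh(x.T@x);a=np.degrees(np.arctan2(V[1,1],V[0,1]))%180
    print(n,len(P),P.mean(0).round(4),'zmin/max',P[:,2].min().round(4),P[:,2].max().round(4),'rect',np.round(r[0],4),np.round(r[1],4),r[2],'pca',a)
m,P,uv=mask_pts(p,d,c,(10,130,90),(26,255,255),(300,175,345,275))
rep('all',P); rep('top',P[P[:,2]>.15]); print(np.percentile(P[:,2],[5,50,95,99]))
rep('up',P[P[:,2]>.135])
m,P,uv=mask_pts(p,d,c,(60,60,30),(90,255,255),(120,100,350,290))
L=P[(P[:,2]>.105)&(P[:,2]<.122)];
cx=cv2.minEnclosingCircle(L[uv[(P[:,2]>.105)&(P[:,2]<.122)][:,0]<285][:,:2].astype(np.float32));print(cx,np.median(L[:,2]))
# plane casting of the lid contour
k,_=cv2.findContours(((cv2.inRange(cv2.cvtColor(p,cv2.COLOR_RGB2HSV),(60,60,30),(90,255,255))>0)).astype(np.uint8),cv2.RETR_EXTERNAL,cv2.CHAIN_APPROX_NONE)
k=max(k,key=cv2.contourArea)[:,0];k=k[k[:,0]<270];Q=plane(c,k,.113)
A=np.c_[2*Q[:,:2],np.ones(len(Q))];s=np.linalg.lstsq(A,(Q[:,:2]**2).sum(1),rcond=None)[0];print('circle',s[:2],np.sqrt(s[2]+s[0]**2+s[1]**2))
# nut cast
v,u=np.nonzero(cv2.inRange(cv2.cvtColor(p[175:275,300:345],cv2.COLOR_RGB2HSV),(10,130,90),(26,255,255)));print('u',u.min()+300,u.max()+300,'v',v.min()+175,v.max()+175)
im=p[165:285,270:370,::-1];cv2.imwrite("pics/w1c.png",cv2.resize(im,None,fx=5,fy=5))
E
```

```text
all 3080 [0.5846 0.0937 0.0602] zmin/max -0.0029 0.16 rect [0.5822 0.0888] [0.1301 0.0519] 78.08454132080078 pca 79.70913
top 944 [0.588  0.1261 0.1559] zmin/max 0.15 0.16 rect [0.5874 0.1241] [0.0588 0.0135] 79.07615661621094 pca 79.34945
[-0.0014461   0.0004429   0.15795127  0.1588623 ]
up 1203 [0.5877 0.1249 0.1526] zmin/max 0.1351 0.16 rect [0.5875 0.1241] [0.0588 0.014 ] 78.37177276611328 pca 79.260414
((0.5040553212165833, 0.1501522958278656), 0.07069559395313263) 0.11146412473314449
circle [0.50509255 0.15117524] 0.06873983595269043
u 300 344 v 175 274
```

View pics/w1c.png

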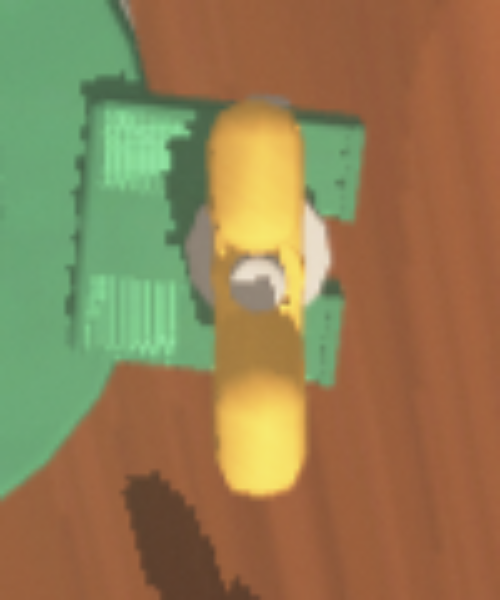

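Emit:
{"op": "carry_out", "data": {"steps": [{"travel": [15, 0, -2], "angular": [0, 0, 0], "grip": 1}, {"travel": [35, 0, -2], "angular": [0, 0, 0], "grip": 1}, {"travel": [55, 0, -2], "angular": [0, 0, 0], "grip": 1}, {"travel": [75, 0, -2], "angular": [0, 0, 0], "grip": 1}, {"travel": [90, 0, -2], "angular": [0, 0, 0], "grip": 1}, {"travel": [100, 0, -2], "angular": [0, 0, 0], "grip": 1}, {"travel": [100, 0, -2], "angular": [0, 0, 0], "grip": 1}, {"travel": [100, 0, -2], "angular": [0, 0, 0], "grip": 1}]}}

```text
t: 3.03
eef_pos: [0.5884, 0.1229, 0.1709]
tool_rot: [-0.546, -0.449, 0.546, -0.449]
wrist_force: [-0.6, 0.2, 0.7]
grip_width: 0.0871
```

```bash
python3 - <<'E'
from cell import *
from h import *
o=get_obs();print(o['t'],o['eef_pos'],o['joint_positions'],o['wrist_force'])
c=get_calibration("wrist");p,d=read_camera("wrist");cv2.imwrite("pics/w2.png",p[:,:,::-1])
print(get_obs()['eef_pos']);print(todo(o,[.5875,.1241,.127],np.radians(-10.8)))
m,P,uv=mask_pts(p,d,c,(10,130,90),(26,255,255),(240,150,400,320));P=P[(P[:,2]>.135)&(P[:,2]<.165)]
print(len(P),P.mean(0),P.min(0),P.max(0),cv2.minAreaRect(P[:,:2].astype(np.float32)))
E
```

```text
3.0333 [0.58836815 0.12287889 0.17086595] [ 0.38431938  0.33979388 -0.77388693  1.62540551  0.24632904  1.27721941
 -0.62781405] [-0.57126428  0.21964221  0.71209306]
[0.58883996 0.12329295 0.17160645]
(array([43.8652742 , -1.09686024, -1.04926096]), array([-0.00649616,  0.00044518, -0.0001937 ]))
2344 [0.58834362 0.12832686 0.15242071] [0.57694828 0.10087001 0.1350508 ] [0.59839388 0.1533742  0.15979685] ((0.5882202386856079, 0.12765252590179443), (0.05208512395620346, 0.014452140778303146), 79.88976287841797)
```

View pics/w2.png

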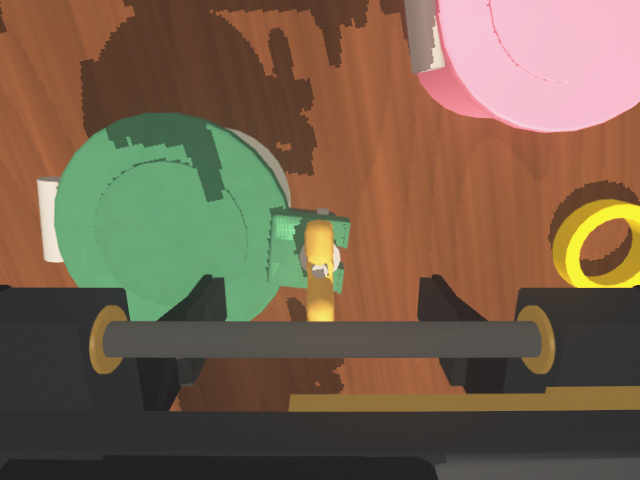

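The ears sit midway between the fingers, at about column 320, so I'm descending and closing.

Emit:
{"op": "carry_out", "data": {"steps": [{"travel": [15, -1, 0], "angular": [0, 0, 0], "grip": 1}, {"travel": [30, -1, 0], "angular": [0, 0, 0], "grip": 1}, {"travel": [40, -1, 0], "angular": [0, 0, 0], "grip": 1}, {"travel": [44, -1, 0], "angular": [0, 0, 0], "grip": 1}, {"travel": [44, -1, 0], "angular": [0, 0, 0], "grip": 0.2}, {"travel": [44, -1, 0], "angular": [0, 0, 0], "grip": -0.4}, {"travel": [44, -1, 0], "angular": [0, 0, 0], "grip": -1}, {"travel": [44, -1, 0], "angular": [0, 0, 0], "grip": -1}]}}

```text
t: 3.75
eef_pos: [0.5879, 0.124, 0.1275]
tool_rot: [0.546, 0.449, -0.545, 0.45]
wrist_force: [-0.7, -0.2, 0.7]
grip_width: 0.068
```

Emit:
{"op": "carry_out", "data": {"steps": [{"travel": [0, 0, 0], "angular": [0, 0, 0], "grip": -1}, {"travel": [0, 0, 0], "angular": [0, 0, 0], "grip": -1}, {"travel": [0, 0, 0], "angular": [0, 0, 0], "grip": -1}]}}

```text
t: 4.0
eef_pos: [0.5873, 0.1239, 0.1268]
tool_rot: [0.546, 0.449, -0.546, 0.45]
wrist_force: [-0.4, 0.2, -0.1]
grip_width: 0.0483
```

Emit:
{"op": "carry_out", "data": {"steps": [{"travel": [0, 0, 0], "angular": [0, 0, 0], "grip": -1}, {"travel": [0, 0, 0], "angular": [0, 0, 0], "grip": -1}, {"travel": [0, 0, 0], "angular": [0, 0, 0], "grip": -1}, {"travel": [0, 0, 0], "angular": [0, 0, 0], "grip": -1}, {"travel": [0, 0, 0], "angular": [0, 0, 0], "grip": -1}, {"travel": [0, 0, 0], "angular": [0, 0, 0], "grip": -1}, {"travel": [0, 0, 0], "angular": [0, 0, 0], "grip": -1}]}}

```text
t: 4.58
eef_pos: [0.5874, 0.1238, 0.1265]
tool_rot: [0.546, 0.449, -0.546, 0.45]
wrist_force: [1.2, -0.2, -0.6]
grip_width: 0.0136
```

The jaws stopped at 14 mm, the thickness of the ears. Now I'll turn anticlockwise while following the thread's rise.

Emit:
{"op": "carry_out", "data": {"steps": [{"travel": [-0.3, 0, 0], "angular": [-0.09, 0, 0], "grip": -1}, {"travel": [-0.6, 0, 0], "angular": [-0.18, 0, 0], "grip": -1}, {"travel": [-0.9, 0, 0], "angular": [-0.27, 0, 0], "grip": -1}, {"travel": [-1.3, 0, 0], "angular": [-0.36, 0, 0], "grip": -1}, {"travel": [-1.6, 0, 0], "angular": [-0.45, 0, 0], "grip": -1}, {"travel": [-1.9, 0, 0], "angular": [-0.54, 0, 0], "grip": -1}, {"travel": [-2.2, 0, 0], "angular": [-0.63, 0, 0], "grip": -1}, {"travel": [-2.5, 0, 0], "angular": [-0.7, 0, 0], "grip": -1}]}}

```text
t: 5.25
eef_pos: [0.5876, 0.1238, 0.129]
tool_rot: [0.358, 0.61, -0.357, 0.61]
wrist_force: [1.5, 0.9, -2.0]
grip_width: 0.014
```

```bash
python3 - <<'E'
from cell import *
from h import *
o=get_obs();print(o['t'],o['eef_pos'],o['joint_positions'],o['wrist_force'],o['wrist_torque'],o['grip_width'])
M=R.from_quat(o['tool_rot']).as_matrix();print(M.round(3),np.degrees(np.arctan2(M[1,1],M[0,1])))
E
```

```text
5.25 [0.58756993 0.12377344 0.12899294] [ 0.46485488  0.41369914 -0.88891301  1.67210588  0.33894903  1.21822953
  0.0091572 ] [ 1.51481617  0.93110884 -1.98261235] [ 0.07559269 -0.4404127  -0.14006877] 0.01399270466747661
[[ 0.001  0.872  0.489]
 [ 0.     0.489 -0.872]
 [-1.     0.001  0.   ]] 29.259396486760025
```

Emit:
{"op": "carry_out", "data": {"steps": [{"travel": [-0.3, 0, 0], "angular": [-0.09, 0, 0], "grip": -1}, {"travel": [-0.6, 0, 0], "angular": [-0.18, 0, 0], "grip": -1}, {"travel": [-0.9, 0, 0], "angular": [-0.27, 0, 0], "grip": -1}, {"travel": [-1.3, 0, 0], "angular": [-0.36, 0, 0], "grip": -1}, {"travel": [-1.6, 0, 0], "angular": [-0.45, 0, 0], "grip": -1}, {"travel": [-1.9, 0, 0], "angular": [-0.54, 0, 0], "grip": -1}, {"travel": [-2.2, 0, 0], "angular": [-0.63, 0, 0], "grip": -1}, {"travel": [-2.5, 0, 0], "angular": [-0.7, 0, 0], "grip": -1}]}}

```text
t: 5.92
eef_pos: [0.5877, 0.1239, 0.1315]
tool_rot: [0.127, 0.695, -0.126, 0.696]
wrist_force: [0.7, 1.6, -2.1]
grip_width: 0.0138
```

Emit:
{"op": "carry_out", "data": {"steps": [{"travel": [0, 0, 0], "angular": [0, 0, 0], "grip": -1}, {"travel": [0, 0, 0], "angular": [0, 0, 0], "grip": -1}, {"travel": [0, 0, 0], "angular": [0, 0, 0], "grip": -1}]}}

```text
t: 6.17
eef_pos: [0.5876, 0.1239, 0.1315]
tool_rot: [0.129, 0.695, -0.128, 0.696]
wrist_force: [2.0, 0.5, -1.8]
grip_width: 0.0137
```

```bash
python3 - <<'E'
from cell import *
from h import *
o=get_obs();print(o['t'],o['eef_pos'],o['joint_positions'],o['wrist_force'],o['wrist_torque'],o['grip_width'])
T=R.from_quat(o['tool_rot']);M=T.as_matrix();print(M.round(3),np.degrees(np.arctan2(M[1,1],M[0,1])))
a=np.radians(-17.3);print(T.inv().apply([np.cos(a),np.sin(a),0]))
p,d=read_camera("top");cv2.imwrite("pics/t3.png",p[:,:,::-1])
p,d=read_camera("wrist");cv2.imwrite("pics/w3.png",p[:,:,::-1])
E
```

```text
6.1667 [0.58760568 0.12390838 0.13148606] [ 0.55558626  0.46559568 -1.02378406  1.66692114  0.41657549  1.24608419
  0.64850583] [ 2.04663735  0.51599177 -1.77131877] [ 0.28255055 -0.75416248  0.0447977 ] 0.013651504761736006
[[ 0.001  0.357  0.934]
 [ 0.     0.934 -0.357]
 [-1.     0.001  0.001]] 69.06123858642592
[7.03894614e-04 6.34656730e-02 9.97983774e-01]
```

View pics/w3.png

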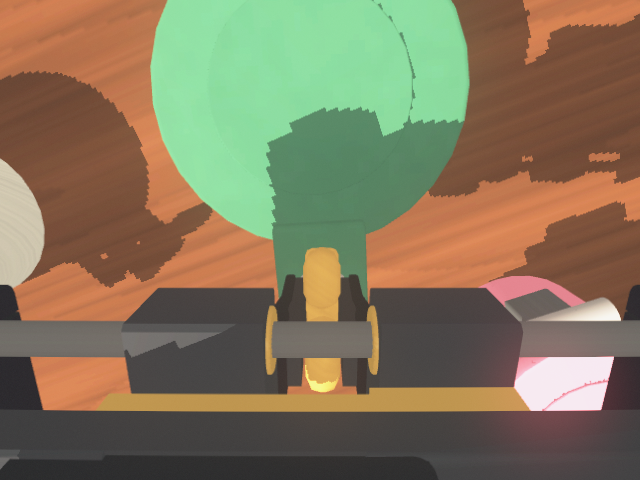

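The ears follow the jaws and now point radially (column 322), so green_wing should be about 1.5 rad. Next I'll swing the bolt outward about its hinge and then release it.

Emit:
{"op": "carry_out", "data": {"steps": [{"travel": [0.1, 0.2, 3.6], "angular": [0, 0.06, 0], "grip": -1}, {"travel": [0.4, 0.4, 7.2], "angular": [0, 0.12, 0], "grip": -1}, {"travel": [1, 0.7, 10.8], "angular": [0, 0.18, 0], "grip": -1}, {"travel": [1.7, 0.9, 14.3], "angular": [0, 0.24, 0], "grip": -1}, {"travel": [2.7, 1.1, 17.7], "angular": [0, 0.3, 0], "grip": -1}, {"travel": [3.9, 1.3, 21.1], "angular": [0, 0.36, 0], "grip": -1}, {"travel": [3.9, 1.3, 21.1], "angular": [0, 0.36, 0], "grip": -1}]}}

```text
t: 6.85
eef_pos: [0.6093, 0.1169, 0.1268]
tool_rot: [0.151, 0.809, -0.103, 0.558]
wrist_force: [-0.9, 1.1, 0.5]
grip_width: 0.0139
```

```bash
python3 - <<'E'
from cell import *
from h import *
o=get_obs();print(o['t'],o['eef_pos'],o['joint_positions'],o['wrist_force'],o['wrist_torque'],o['grip_width'])
p,d=read_camera("scene");cv2.imwrite("pics/s4.png",cv2.resize(p[180:320,280:480,::-1],None,fx=4,fy=4))
E
```

```text
6.85 [0.60925492 0.11687637 0.12678963] [ 0.4533551   0.76713164 -0.95068547  1.32021853  0.34344546  1.60020089
  0.74278936] [-0.94179617  1.09334992  0.46766908] [-0.14527965 -0.23038593  0.07867579] 0.013864392759171422
```

View pics/s4.png

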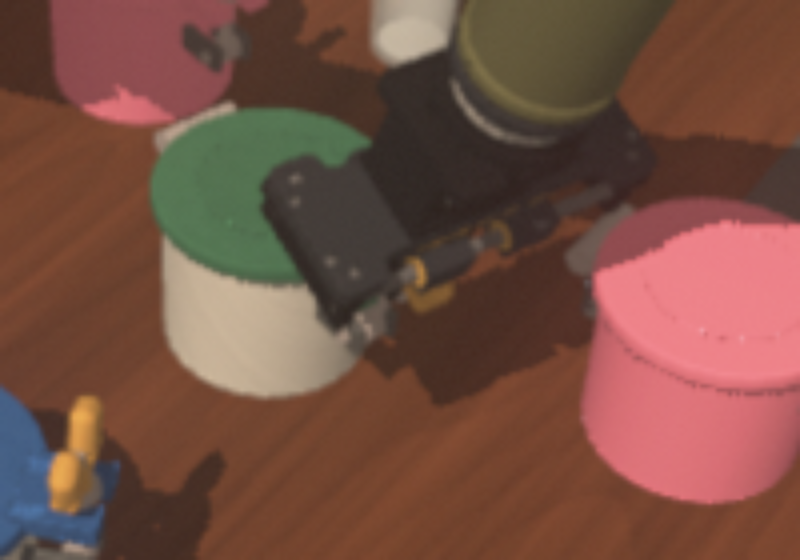

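Emit:
{"op": "carry_out", "data": {"steps": [{"travel": [0, 0, 0], "angular": [0, 0, 0], "grip": 0.2}, {"travel": [0, 0, 0], "angular": [0, 0, 0], "grip": 0.2}, {"travel": [0, 0, 0], "angular": [0, 0, 0], "grip": 0.2}, {"travel": [0, 0, 0], "angular": [0, 0, 0], "grip": 0.2}, {"travel": [0, 0, 0], "angular": [0, 0, 0], "grip": 0.2}, {"travel": [0, 0, 0], "angular": [0, 0, 0], "grip": 0.2}, {"travel": [0, 0, 0], "angular": [0, 0, 0], "grip": 0.2}, {"travel": [0, 0, 0], "angular": [0, 0, 0], "grip": 0.2}]}}

```text
t: 7.57
eef_pos: [0.6074, 0.1174, 0.1277]
tool_rot: [0.149, 0.809, -0.103, 0.56]
wrist_force: [0.2, 0.1, 0.3]
grip_width: 0.0511
```

Emit:
{"op": "carry_out", "data": {"steps": [{"travel": [-15, 0, 0], "angular": [0, 0, 0], "grip": 0.2}, {"travel": [-35, 0, 0], "angular": [0, 0, 0], "grip": 0.2}, {"travel": [-60, 0, 0], "angular": [0, 0, 0], "grip": 0.2}, {"travel": [-85, 0, 0], "angular": [0, 0, 0], "grip": 0.2}, {"travel": [-110, 0, 0], "angular": [0, 0, 0], "grip": 0.2}, {"travel": [-130, 0, 0], "angular": [0, 0, 0], "grip": 0.2}, {"travel": [-140, 0, 0], "angular": [0, 0, 0], "grip": 0.2}, {"travel": [-140, 0, 0], "angular": [0, 0, 0], "grip": 0.2}]}}

```text
t: 8.23
eef_pos: [0.6548, 0.1002, 0.2611]
tool_rot: [0.15, 0.808, -0.102, 0.561]
wrist_force: [-0.1, 0.1, -0.9]
grip_width: 0.052
```

```bash
python3 - <<'E'
from cell import *
from h import *
o=get_obs();print(o['t'],o['eef_pos'],o['wrist_force'],o['grip_width'])
p,d=read_camera("scene");cv2.imwrite("pics/s5.png",p[:,:,::-1])
p,d=read_camera("wrist");cv2.imwrite("pics/w5.png",p[:,:,::-1])
E
```

```text
8.2333 [0.65482434 0.1002043  0.26109367] [-0.13282993  0.1393242  -0.85846704] 0.052017219167013865
```

View pics/s5.png

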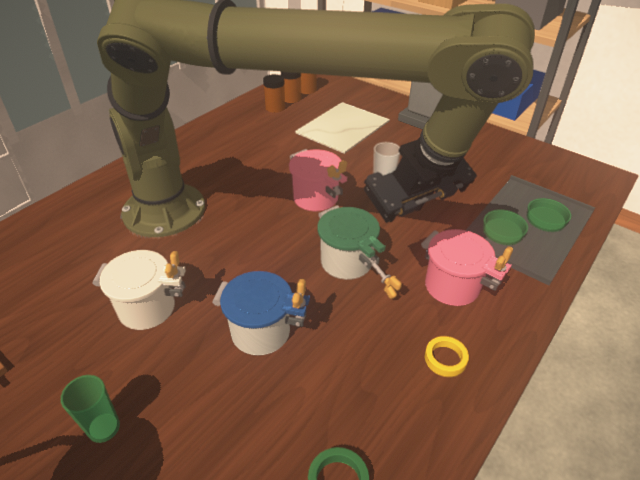

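View pics/w5.png

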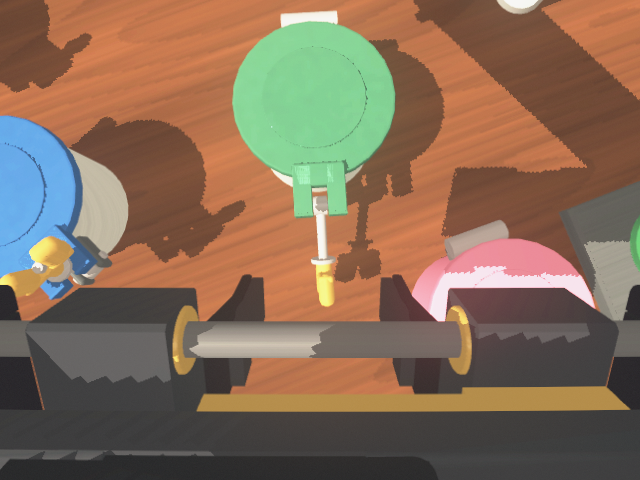

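The bolt now lies outward, with its nut at scene (392,287) and wrist (325,285). The blue nut still stands at scene (300,295). I'll check its height and stillness before handing in.

```bash
python3 - <<'E'
from cell import *
from h import *
c=get_calibration("scene")
for i in range(2):
    p,d=read_camera("scene")
    for n,b,zl in (("green",(375,268,410,305),.02),("blue",(285,275,312,322),.12)):
        m,P,uv=mask_pts(p,d,c,(8,130,90),(26,255,255),b);P=P[P[:,2]>zl];print(n,len(P),P.mean(0).round(4),P.min(0).round(4),P.max(0).round(4))
E
```

```text
green 264 [0.6595 0.098  0.0596] [0.6366 0.0907 0.027 ] [0.6785 0.1086 0.0837]
blue 233 [ 0.5687 -0.1006  0.1487] [ 0.5517 -0.1257  0.1261] [ 0.5824 -0.0714  0.1612]
green 265 [0.6596 0.098  0.0597] [0.6364 0.0893 0.0278] [0.6782 0.1097 0.083 ]
blue 234 [ 0.5686 -0.1006  0.1486] [ 0.5515 -0.1254  0.1295] [ 0.5815 -0.0706  0.1609]
```

```bash
python3 -c "
from cell import *
o=get_obs();print(o['t'],o['wrist_force']);job_done()"
```

```text
8.4333 [-0.15864756  0.36002759  0.07839858]
the job is handed in; nothing more can be done
```

I loosened the green pot's wing nut, swung its bolt right over, and handed the job in at 8.4 s. No verdict came back, so the checks below are my own measurements.

- **Nut:** I gripped it at its ears (14 mm jaw opening) and turned it 1.4 rad anticlockwise, following its rise. It started at about 0.11 rad, so it should now stand at about 1.5 rad. I estimated that from the tool angle and the lid's centre; I did not read it directly.
- **Bolt:** I tilted it out about 0.36 rad and let go, and it fell outward by itself. The green nut now lies at a height of about 60 mm, just below its hinge pin, which puts the bolt at about 1.7 rad. Two pictures in a row showed it at the same spot, so it is at rest.
- **Blue pot:** Its clamp was not touched. The tops of its ears measure 161 mm, against 160 mm expected when tight, within the camera's error of about 2 mm.
- **Robot:** The arm stands clear with no contact force.

None of these checks failed or disagreed.

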